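# Press the pliers home in their foam pocket

### The arm

A 6-joint arm with a two-finger parallel gripper is mounted at the origin on the work surface; the furniture and walls round the work are solid. World frame = base frame: x ahead of the robot, y to its left, z up, the work surface at z = 0. Lengths are in m, angles in rad, forces in N, time in s.
With the tool pointing down it reaches from about 0.35 to 0.875 m from the base axis. Payload 4.2 kg.
Tool frame: the origin (TCP) lies on the centre line of the jaws, within the pads' length; the fingertips stand ahead of it and the grasp point (between the pads) lies 3 mm ahead of it (manip.tcp_to_tips is the z of the fingertips in the tool frame, in m); z points along the fingers, y is the line along which they close (so a half turn about z gives the same grasp; the last joint's range is limited). The gripper opens to 87 mm and grips with 3 to 60 N. Pads are 19 mm wide; open, the fingers measure 117 mm over their backs; the gripper's body (75 mm by 190 mm) begins 51 mm behind the grasp point.
Start: joints at [1.447, 0.385, 0.008, 0, -1.194, -0.259], TCP at [0.233, 0.58, 0.224] pointing down, gripper open.
Joint ranges: [-3.14, 3.14], [-1.21, 2.06], [-1.07, 1.41], [-3.16, 2.05], [-2.99, -0.16], [-3.1, 3.1]. Speed limits (rad/s): [2.79, 2.79, 3.14, 3.14, 3.14, 3.14].

### API

Orientations are given as a rotation vector (axis times angle).
In Python, from station import manip gives the robot as it stands. The module is installed in compiled form; this text tells all that it offers.
- The arm moves only by the shell command python3 -m crank 'ROWS' [FORCE]. ROWS is JSON, a list of rows, each a list of 3 entries, a list of its own where there are three numbers: the shift along the tool's x, y, z in cm, then the turn, a rotation vector about the tool's x, y, z in rad, then the finger opening in cm, from 0 to 8.7. In form: [[[dx, dy, dz], [wx, wy, wz], grip], ...]. A call has 1 to 10 rows; each row shifts and turns the commanded pose from where the row before left it, along the tool's axes as they then stand; what a row does not reach is not made up. A row lasts 1/10 s, in which the tool goes at most 50 mm and 8.59 degrees, less where a joint would pass 70% of its speed; a pose out of reach is approached as far as the arm can. A call is refused whole if a number of a shift passes 5 or a number of a turn 0.15, either way. A call with a gripper value outside its range is refused whole. The fingers move at their own pace and stop on an object; FORCE is the grip in N (left out, the last holds). Time passes only in rows, so rows that do not move let the fingers close. It gives the time, the measured TCP pose, the force, the opening and the grip force at its end, in the units of the state.
- manip.get_state(): the state, without advancing time (a new reading comes with each control period).
- manip.read_camera(name): name is "side" or "top" or "wrist"; returns (picture, depth): 400x640x3 uint8, blue, green, red; 400x640 float32, m along the optical axis (not along the pixel's ray), 0 where there is no reading.
- manip.camera_params(name): a dict with "K" (3x3 intrinsics, pixels), "position" and "rotation" of the camera in the world; the wrist camera has in their place "hand_eye" (4x4, takes a point from camera to tool coordinates, whose origin is the TCP and whose axes are the flange's). Camera axes: x right, y down, z forward; pixel columns grow to the right and rows downward; lengths in m; the calibration is good to about 2 mm. A picture is of the moment at which its call begins: read the wrist's pose just before it. camera_params takes no time and is no camera call.
- manip.sign_off(): hands the job in; it is judged then, once.
The state is a dict: "clock": time; "joint_pos": joint angles; "joint_vel": joint speeds; "effort": joint torques, N m; "ee_pos": TCP position; "tool_rot": TCP orientation; "contact_force": force on the tool from outside, world axes, zero at the start; "wrist_torque": the same for the moment, N m; "opening": finger opening in m; "grip_force": force on a finger pad.
Only numpy, scipy, OpenCV 4.12 (cv2) and the standard library are available. Lean on these libraries where they do the work, as an engineer would, in place of code of your own. Each camera call takes 0.05 s, during which the arm holds its last target. There are 200 camera calls.

### The job

Put the pliers away in their own pocket of the foam tool insert that lies in the tray: the pocket has the outline of the pliers, so the jaws must point to its narrow end. The foam pinches them, so press them down until they lie flat on the pocket's floor, fully home, then let go and draw clear; do not disturb the tape measure or the jar that stand beside the tray.

Things in the scene. Friction and masses are not known exactly. Their poses are not given: they have to be found in the camera images.
- pliers_center (a point): Centre (mid length, half-way up, 6.5 mm above the underside) of the only pliers on the bench: 187 x 60 x 13 mm, about 0.16 kg, lying flat left or right of the tray. y along the tool: jaws to -y, grips to +y; x across; z up. Grasp across x from above, here, where both grips together are 44 mm wide (33 at y=-20 mm, 52 at y=+20) with a 7 mm gap between them. Centre of mass 20 mm to +y.
- pliers_nose (a point): Tip of the pliers' jaws, 93 mm to -y of their centre, on the centre line, half-way up. The jaws taper from 22 mm wide at y = -36 mm to 8 mm at the tip; the grips spread to 60 mm at y = +76 mm. The outline is symmetric about the centre line.
- pocket (a point): Where the centre of the pliers must come when fully home, their axes parallel to this one's (y: narrow jaw end of the pocket to -y, wide grip end to +y; z up). The pocket is 10 mm deep: its floor is 6.5 mm below this point, the foam's upper face 3.5 mm above, so the seated pliers stand 3 mm proud. It is 2.5 to 3.5 mm wider than the pliers each side, with 2 mm bevels at the mouth.
- pocket_nose (a point): Where the tip of the jaws must come: on the pocket's centre line, 93 mm to -y of pocket, same height.
- notch (a point): Floor of the finger notch that crosses the pocket, 6.5 mm below pocket. As deep as the pocket, it reaches 48 mm to each side (x) and 17 mm to each end (y), so fingers can go down with the pliers and then open only a little. Springy foam lips beside it pinch the grips from about 6 mm above the floor; the last millimetres need a push of about 5 to 10 N here.
- foam: Dark foam insert, fixed, 184 (x) x 224 (y) x 24 mm, origin at the centre of its underside, lying level on the tray's floor. Pliers pocket along y, 32 mm to -x of the centre; in the other pocket, 51 mm to +x, lies a hand-held counter (45 x 146 mm, fixed), which stands 8 mm above the foam.
- packing_tray: White tray, fixed, 600 x 400 mm, origin at the centre of its underside; floor 3 mm thick, upright rims 55 mm high above the bench: the near one 0.30 m in front of the origin (towards the robot), the side ones 0.20 m to the left and right.
- tape_measure: Tape measure, 66 x 74 x 36 mm, loose, origin at the centre of its underside; a bystander on the bench on the side of the tray where the pliers are not. Leave it alone.
- jar: White round jar with a red lid, 47 mm across, 76 mm high, loose, standing on the bench to the right of the tray, origin at the centre of its underside. Leave it alone.
Not all that is in view belongs to the job. Several things look just like the part that bears pliers_center: the one meant starts farthest to the robot's right.

How it is judged:
At the end, for the whole second after the job is handed in: The pliers lie in their pocket, jaws in its narrow end: their centre within 5 mm of pocket in plan and 2.5 mm in height, the tip of the jaws within 7 mm of pocket_nose in plan and 3.5 mm in height, flat to 0.04 rad, at rest (slower than 20 mm/s) (horizontal distance between pliers_center and pocket below 0.005 m and horizontal distance between pliers_nose and pocket_nose below 0.007 m and z of pliers_center in the frame of pocket between -0.0025 and 0.0025 m and z of pliers_nose in the frame of pocket_nose between -0.0035 and 0.0035 m and angle between pliers_center's own z axis and vertical below 0.04 rad and linear speed of pliers below 0.02 m/s); the robot touches nothing.
It fails at once if the tape measure is moved more than 30 mm (distance of tape_measure from where it was at the start of the episode above 0.03 m).
It fails at once if the jar is moved more than 30 mm (distance of jar from where it was at the start of the episode above 0.03 m).
It also fails if it takes over 43 s, if anything falls off the work surface, if the arm or the gripper's body presses on something with over 40 N, if the wrist force passes 120 N, or if a joint passes its speed limit or range.

## Working session

There is one attempt and no reset: what is moved stays moved. The work goes in short steps, Python scripts to look and compute and a shell command to move; the robot and the scene stay as the last step left them, time stands still between calls to the robot, and variables do not carry over. Pictures are saved under pics/ and viewed, at most 10 in all, crops included, and the job is handed in when it is done.

```bash
mkdir -p pics; python3 - <<'E'
from station import manip
import cv2,numpy as np
s=manip.get_state();print({k:np.round(v,3) for k,v in s.items()},manip.tcp_to_tips)
for n in("top","side"):
    p,d=manip.read_camera(n);cv2.imwrite(f"pics/{n}0.png",p);np.save(f"pics/{n}0.npy",d)
    c=manip.camera_params(n);print(n,{k:np.round(v,4).tolist() for k,v in c.items()})
print(manip.camera_params("wrist"))
E
```

```text
{'clock': np.float64(0.0), 'joint_pos': array([ 1.447e+00,  3.860e-01,  7.000e-03, -1.000e-03, -1.194e+00,
       -2.590e-01]), 'joint_vel': array([-0.001, -0.001, -0.001, -0.001, -0.002,  0.   ]), 'effort': array([-1.0000e-03, -3.9067e+01,  1.8741e+01,  4.2200e+00,  1.1000e-02,
       -0.0000e+00]), 'ee_pos': array([0.233, 0.579, 0.223]), 'tool_rot': array([ 3.082e+00, -5.970e-01, -1.000e-03]), 'contact_force': array([-0.581, -0.031,  0.259]), 'wrist_torque': array([-0.012, -0.011, -0.056]), 'grip_force': np.float64(0.0), 'opening': np.float64(0.087)} 0.022
top {'K': [[430.1956, 0.0, 315.2347], [0.0, 430.1956, 200.381], [0.0, 0.0, 1.0]], 'position': [0.2337, -0.04, 1.4322], 'rotation': [-2.1523, 2.045, -0.233]}
side {'K': [[424.8817, 0.0, 319.915], [0.0, 424.8817, 197.3463], [0.0, 0.0, 1.0]], 'position': [0.0082, -0.8473, 0.7982], 'rotation': [-2.1499, 0.6046, -0.2995]}
{'K': array([[286.01874067,   0.        , 318.15719839],
       [  0.        , 286.01874067, 199.21806967],
       [  0.        ,   0.        ,   1.        ]]), 'hand_eye': array([[ 6.41235616e-04, -9.55171656e-01, -2.96051848e-01,
         8.29768674e-02],
       [ 9.99998391e-01,  1.10839666e-03, -1.41013977e-03,
         2.18418461e-04],
       [ 1.67506842e-03, -2.96050468e-01,  9.55170830e-01,
        -1.61351097e-01],
       [ 0.00000000e+00,  0.00000000e+00,  0.00000000e+00,
         1.00000000e+00]])}
```

View pics/top0.png

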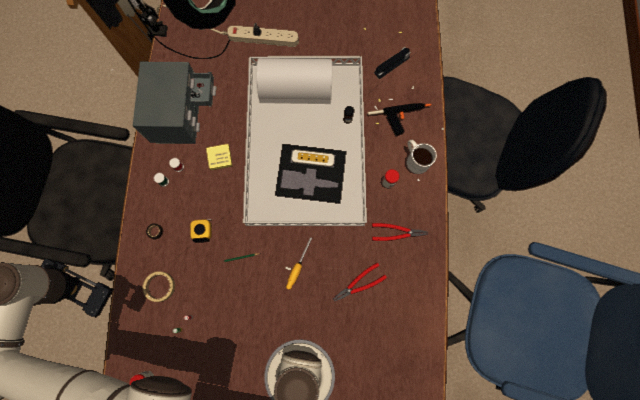

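View pics/side0.png

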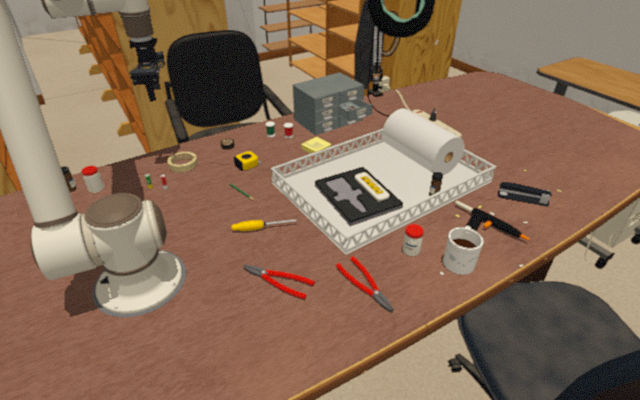

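The top view shows two pliers: A is centred near (398,233) with jaws to the right, and B near (362,282) with jaws at lower left. Image right is the robot's right (-y), so A is farthest right and is the one meant. The foam is at (311,174) with the pliers pocket in its lower half, the jar at (391,178) and the tape measure at (200,230). I'll confirm with a crop and measure.

```bash
cat > h.py <<'E'
from station import manip
import cv2,numpy as np
from scipy.spatial.transform import Rotation as R
def pose(n):
    c=manip.camera_params(n)
    if n=="wrist":
        s=manip.get_state();T=np.eye(4);T[:3,:3]=R.from_rotvec(s["tool_rot"]).as_matrix();T[:3,3]=s["ee_pos"]
        return c["K"],T@c["hand_eye"]
    T=np.eye(4);T[:3,:3]=R.from_rotvec(c["rotation"]).as_matrix() if np.size(c["rotation"])==3 else c["rotation"];T[:3,3]=c["position"]
    return c["K"],T
def cast(K,T,uv,z):
    uv=np.atleast_2d(uv).astype(float);r=np.c_[uv,np.ones(len(uv))]@np.linalg.inv(K).T@T[:3,:3].T
    return T[:3,3]+r*((z-T[2,3])/r[:,2])[:,None]
def red(p):
    h=cv2.cvtColor(p,cv2.COLOR_BGR2HSV)
    return (((h[...,0]<8)|(h[...,0]>172))&(h[...,1]>150)&(h[...,2]>90)).astype(np.uint8)
E
python3 - <<'E'
from h import *
p=cv2.imread("pics/top0.png");K,T=pose("top")
n,l,st,c=cv2.connectedComponentsWithStats(red(p))
for i in range(1,n):
    if st[i,4]>15: print(st[i],c[i].round(1),cast(K,T,c[i],.0065).round(3))
for nm,uv in dict(noseA=(425,233),noseB=(336,299),foam=(311,174),tray0=(244,223),tray1=(366,223),jar=(391,178)).items(): print(nm,cast(K,T,uv,.01).round(3))
a=cv2.resize(p[130:310,260:440],(590,590),interpolation=cv2.INTER_CUBIC)
cv2.imwrite("pics/crop0.png",a)
E
```

```text
[385 169  15  14 176] [391.9 175.6] [[ 0.663 -0.283  0.006]]
[371 222  40  10 178] [390.3 226.1] [[ 0.486 -0.28   0.006]]
[372 233  39   8 184] [390.6 237. ] [[ 0.449 -0.281  0.006]]
[347 262  41  33 403] [365.8 279.6] [[ 0.305 -0.202  0.006]]
[129 374  15  11  77] [135.1 377.9] [[-0.032  0.506  0.006]]
noseA [[ 0.468 -0.395  0.01 ]]
noseB [[ 0.239 -0.107  0.01 ]]
foam [[ 0.653 -0.005  0.01 ]]
tray0 [[0.471 0.211 0.01 ]]
tray1 [[ 0.492 -0.198  0.01 ]]
jar [[ 0.653 -0.28   0.01 ]]
```

View pics/crop0.png

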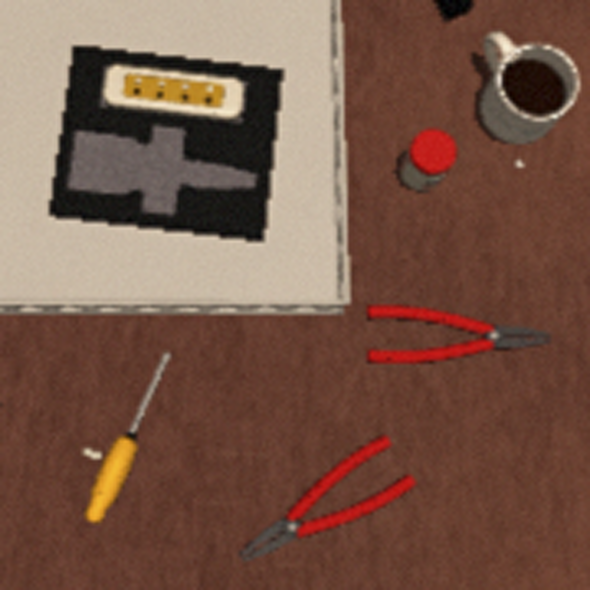

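Confirmed: pliers A, the rightmost pair, has its jaws to -y (crop (548,337)), and the pocket's narrow end also points right (crop (257,180)). Next I turn the tool and fly over to the pliers.

```bash
python3 -m crank '[[[0,0,0],[0,0,0.148],8.7],[[0,0,0],[0,0,0.148],8.7],[[0,0,0],[0,0,0.148],8.7],[[0,0,0],[0,0,0.148],8.7],[[0,0,0],[0,0,0.148],8.7],[[0,0,0],[0,0,0.148],8.7],[[0,0,0],[0,0,0.148],8.7],[[0,0,0],[0,0,0.148],8.7]]' 30
python3 -m crank '[[[4.4,-1.2,0],[0,0,0],8.7],[[4.4,-1.2,0],[0,0,0],8.7],[[4.4,-1.2,0],[0,0,0],8.7],[[4.4,-1.2,0],[0,0,0],8.7],[[4.4,-1.2,0],[0,0,0],8.7],[[4.4,-1.2,0],[0,0,0],8.7],[[4.4,-1.2,0],[0,0,0],8.7],[[4.4,-1.2,0],[0,0,0],8.7],[[4.4,-1.2,0],[0,0,0],8.7],[[4.4,-1.2,0],[0,0,0],8.7]]'
python3 -m crank '[[[4.4,-1.2,0],[0,0,0],8.7],[[4.4,-1.2,0],[0,0,0],8.7],[[4.4,-1.2,0],[0,0,0],8.7],[[4.4,-1.2,0],[0,0,0],8.7],[[4.4,-1.2,0],[0,0,0],8.7],[[4.4,-1.2,0],[0,0,0],8.7],[[4.4,-1.2,0],[0,0,0],8.7],[[4.4,-1.2,0],[0,0,0],8.7],[[4.4,-1.2,2],[0,0,0],8.7],[[4.0,-1.2,3],[0,0,0],8.7]]'
```

```text
clock: 0.9
ee_pos: [0.2333, 0.5794, 0.2231]
tool_rot: [2.218, -2.223, 0.001]
contact_force: [0.1, -0.3, 0.2]
opening: 0.0871
grip_force: 0.0
clock: 1.9
ee_pos: [0.3549, 0.1383, 0.2237]
tool_rot: [-2.227, 2.216, 0.0]
contact_force: [0.4, 0.1, -0.0]
opening: 0.0872
grip_force: 0.0
clock: 2.9
ee_pos: [0.4779, -0.2969, 0.1753]
tool_rot: [-2.224, 2.216, -0.006]
contact_force: [0.7, 1.0, -0.5]
opening: 0.0871
grip_force: 0.0
```

```bash
python3 -m crank '[[[0,0,0],[0,0,0],8.7]]' >/dev/null; python3 - <<'E'
from h import *
K,T=pose("wrist");p,d=manip.read_camera("wrist");cv2.imwrite("pics/w1.png",p)
s=manip.get_state();print(s["ee_pos"],s["tool_rot"])
n,l,st,c=cv2.connectedComponentsWithStats(red(p))
for i in range(1,n):
    if st[i,4]>60: print(st[i],c[i].round(1),cast(K,T,c[i],.0065).round(4))
E
```

```text
[ 0.47495965 -0.29547775  0.17073625] [ 2.21911599 -2.21905928 -0.01086443]
[ 299  144   21  107 1187] [307.3 197.1] [[ 0.4872 -0.2803  0.0065]]
[ 323  144   25  106 1171] [337.8 196. ] [[ 0.4512 -0.2815  0.0065]]
[ 118  205   53   44 1896] [143.8 227.3] [[ 0.6864 -0.2427  0.0065]]
[439 207  31  43 530] [454.3 228.1] [[ 0.3072 -0.2398  0.0065]]
[407 227  41  46 473] [423.1 247.6] [[ 0.3427 -0.2134  0.0065]]
```

View pics/w1.png

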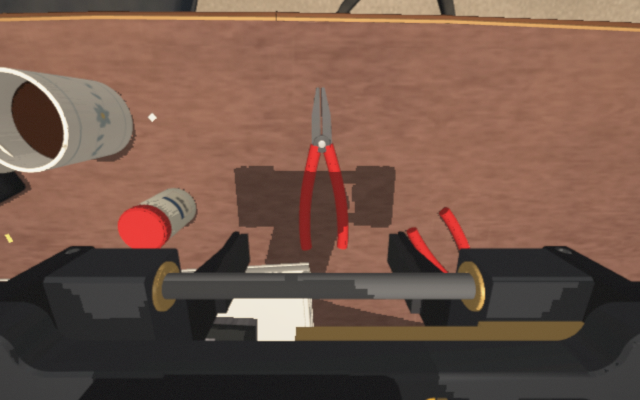

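The wrist view shows pliers A: nose tip at (320,88), pivot (321,144), grip ends at (305,248) and (342,247). Pliers B is at (425,245) and well clear.

```bash
python3 - <<'E'
from h import *
K,T=pose("wrist");p=cv2.imread("pics/w1.png")
R0=R.from_rotvec(manip.get_state()["tool_rot"]).as_matrix();print(R0.round(3).tolist())
m=red(p);m[:,:280]=0;m[:,370:]=0;m[260:]=0
ys,xs=np.nonzero(m);
mid=[]
for v in range(160,247,4):
    u=xs[ys==v];mid.append(((u.min()+u.max())/2,v))
M=cast(K,T,mid,.009);nose=cast(K,T,(320.5,88),.0065)[0];print(nose)
piv=cast(K,T,(321.5,144),.013)[0];end=cast(K,T,((305+342.5)/2,248.5),.009)[0]
P=np.vstack([M,nose]);x,y=P[:,0],P[:,1];k=np.polyfit(y,x,1);print("x=a y+b",k,(x-np.polyval(k,y)).round(4))
d=np.array([k[0],1,0]);d/=np.linalg.norm(d)
print("piv",piv,"end",end,"len",(end-nose)@d,"c from nose",nose+.093*d,"from end",end-.0935*d)
E
```

```text
[[0.0, -1.0, -0.007], [-1.0, -0.0, 0.003], [-0.003, 0.007, -1.0]]
[ 0.47268548 -0.39978315  0.0065    ]
x=a y+b [-0.02446057  0.4630143 ] [-0.0001 -0.0001  0.      0.0001  0.0002 -0.0003  0.0004 -0.0001  0.
  0.0001  0.0002 -0.0003 -0.0008  0.0005 -0.      0.0001  0.0002  0.0003
  0.0004 -0.0001 -0.     -0.0006 -0.0001]
piv [ 0.47148645 -0.34171959  0.013     ] end [ 0.4680585  -0.21196288  0.009     ] len 0.1878772502068439 c from nose [ 0.47041132 -0.30681096  0.0065    ] from end [ 0.47034488 -0.30543492  0.009     ]
```

```bash
python3 -m crank '[[[0.5,0.2,3],[0,0,-0.0245],8.7],[[0.5,0.2,4],[0,0,0],8.7],[[0,0,3],[0,0,0],8.7],[[0,0,2],[0,0,0],8.7],[[0,0,0],[0,0,0],8.7],[[0,0,0],[0,0,0],8.7]]'; python3 -c "
from h import *
s=manip.get_state();print(s['ee_pos'],R.from_rotvec(s['tool_rot']).as_matrix().round(4).tolist())"
```

```text
clock: 3.65
ee_pos: [0.4736, -0.3039, 0.0559]
tool_rot: [-2.254, 2.187, -0.003]
contact_force: [0.4, 0.1, 0.5]
opening: 0.0868
grip_force: 0.0
[ 0.47359115 -0.30385929  0.05594807] [[0.0301, -0.9995, 0.0015], [-0.9995, -0.0301, -0.0009], [0.001, -0.0015, -1.0]]
```

```bash
python3 -m crank '[[[0.2,0.33,1.5],[0,0,0],8.7],[[0,0,1],[0,0,0],8.7],[[0,0,0.65],[0,0,0],8.7],[[0,0,0],[0,0,0],8.7],[[0,0,0],[0,0,0],6],[[0,0,0],[0,0,0],4],[[0,0,0],[0,0,0],3],[[0,0,0],[0,0,0],3],[[0,0,0],[0,0,0],3],[[0,0,0],[0,0,0],3]]' 40
```

```text
clock: 4.65
ee_pos: [0.4695, -0.3063, 0.0231]
tool_rot: [-2.253, 2.19, -0.0]
contact_force: [-0.2, 0.7, 0.4]
opening: 0.0469
grip_force: 0.0
```

```bash
python3 -m crank '[[[0,0,0],[0,0,0],3],[[0,0,0],[0,0,0],3],[[0,0,0],[0,0,0],3],[[0,0,0],[0,0,0],3]]' 40
```

```text
clock: 5.05
ee_pos: [0.4695, -0.3063, 0.0231]
tool_rot: [2.253, -2.19, -0.0]
contact_force: [0.4, -0.7, 0.1]
opening: 0.0305
grip_force: 0.0
```

```bash
python3 - <<'E'
from h import *
s=manip.get_state();print(s["opening"],s["grip_force"],s["ee_pos"])
K,T=pose("wrist");p,d=manip.read_camera("wrist");q,_=manip.read_camera("side")
cv2.imwrite("pics/g1.png",np.vstack([p[:260],cv2.resize(q[220:330,200:440],(640,293))]))
E
```

```text
0.030506771127585555 0.0 [ 0.46948259 -0.30633211  0.02306716]
```

View pics/g1.png

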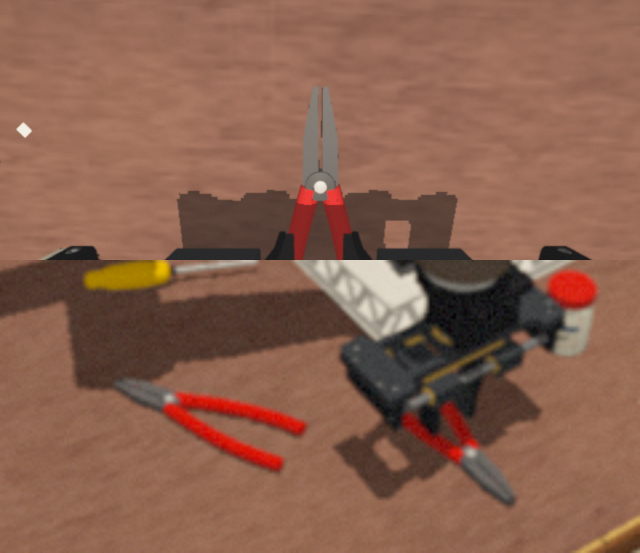

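The jaws are at (320,90) in the wrist view, with the fingers just outside the grips at (280,245) and (352,245). They aren't squeezing yet, so I close further.

```bash
python3 -m crank '[[[0,0,0],[0,0,0],0],[[0,0,0],[0,0,0],0],[[0,0,0],[0,0,0],0],[[0,0,0],[0,0,0],0]]' 40
```

```text
clock: 5.55
ee_pos: [0.4695, -0.3063, 0.0231]
tool_rot: [-2.253, 2.19, 0.0]
contact_force: [-0.5, -0.0, -0.8]
opening: 0.0058
grip_force: 0.0
```

```bash
python3 - <<'E'
from h import *
s=manip.get_state();print(s["opening"],s["grip_force"],s["ee_pos"])
K,T=pose("wrist");p,d=manip.read_camera("wrist");q,_=manip.read_camera("side")
print(cast(K,T,[(320,187),(320,88)],.01))
cv2.imwrite("pics/g2.png",np.vstack([p[60:300],cv2.resize(q[240:330,300:440],(640,360),interpolation=cv2.INTER_CUBIC)]))
E
```

```text
0.005790250086188695 0.0 [ 0.46949613 -0.30631845  0.0230834 ]
[[ 0.47043335 -0.34248216  0.01      ]
 [ 0.47224189 -0.4007676   0.01      ]]
```

View pics/g2.png

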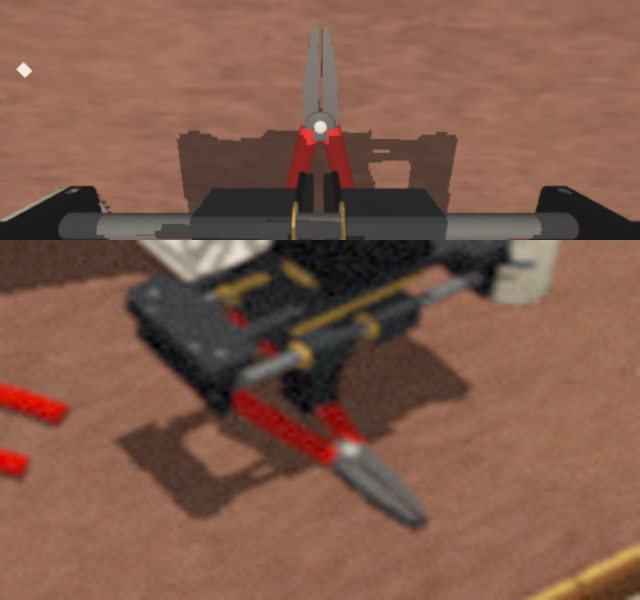

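Both views show the fingers closed above the grips (wrist crop (305,190) and (332,190)), and the pliers have not moved. The tips must be higher than I assumed, so I check with depth.

```bash
python3 - <<'E'
from h import *
K,T=pose("wrist");s=manip.get_state();p,d=manip.read_camera("wrist")
H=manip.camera_params("wrist")["hand_eye"]
v,u=np.mgrid[0:400,0:640];X=np.stack([(u-K[0,2])/K[0,0]*d,(v-K[1,2])/K[1,1]*d,d,np.ones_like(d)],-1)
W=X@T.T;Q=X@H.T
for n,(a,b) in dict(bench=(200,120),bench2=(450,120),jaw=(312,140),pivot=(320,187),gripL=(297,228),gripR=(343,228),fing=(304,238),fing2=(304,255),fr=(332,238),bar=(320,275)).items(): print(n,d[b,a].round(4),"world",W[b,a,:3].round(4),"tool",Q[b,a,:3].round(4))
m=(d>0)&(np.abs(Q[...,1])<.03)&(Q[...,0]<.02)
print("max tool z near fingers",np.percentile(Q[m][:,2],[50,90,99,100]).round(4))
E
```

```text
bench 0.1785 world [ 0.5465 -0.3807 -0.0006] tool [ 0.0765 -0.0749  0.0236]
bench2 0.1779 world [ 3.908e-01 -3.852e-01 -3.000e-04] tool [0.0766 0.0809 0.0233]
jaw 0.1705 world [ 0.4761 -0.3716  0.0111] tool [ 0.0654 -0.0048  0.012 ]
pivot 0.1753 world [ 0.4705 -0.3438  0.0148] tool [0.0375 0.0001 0.0082]
gripL 0.1848 world [ 0.4845 -0.3156  0.0136] tool [ 0.0097 -0.0147  0.0094]
gripR 0.1842 world [ 0.4548 -0.3167  0.0141] tool [0.01  0.015 0.009]
fing 0.1676 world [ 0.4791 -0.317   0.0313] tool [ 0.0109 -0.0093 -0.0082]
fing2 0.1473 world [ 0.4781 -0.3173  0.0524] tool [ 0.0113 -0.0083 -0.0294]
fr 0.1662 world [ 0.4628 -0.318   0.0325] tool [ 0.0115  0.007  -0.0094]
bar 0.0901 world [ 0.4707 -0.3392  0.1055] tool [ 0.0329 -0.0003 -0.0824]
max tool z near fingers [0.0106 0.0232 0.024  0.025 ]
```

```bash
python3 - <<'E'
from h import *
K,T=pose("wrist");p,d=manip.read_camera("wrist");H=manip.camera_params("wrist")["hand_eye"]
v,u=np.mgrid[0:400,0:640];X=np.stack([(u-K[0,2])/K[0,0]*d,(v-K[1,2])/K[1,1]*d,d,np.ones_like(d)],-1)
Q=X@H.T
for a in (298,304,309,331):
  print(a,[(b,*(Q[b,a,:3]*1000).round(0).astype(int).tolist()) for b in range(222,244,2)])
print(manip.get_state()["joint_pos"].round(3))
E
python3 -m crank '[[[0,0,0],[0,0,0],8.7],[[0,0,0],[0,0,0],8.7],[[0,0,0],[0,0,0],8.7],[[0,0,0],[0,0,0],8.7],[[0,0,0],[0,0,0],8.7],[[0,0,0],[0,0,0],8.7]]'
```

```text
298 [(222, 14, -14, 9), (224, 13, -14, 10), (226, 11, -14, 9), (228, 10, -14, 9), (230, 9, -14, 8), (232, 7, -14, 9), (234, 5, -14, 10), (236, 4, -14, 10), (238, 3, -14, 9), (240, 1, -14, 10), (242, 0, -14, 9)]
304 [(222, 14, -10, 10), (224, 12, -10, 11), (226, 11, -10, 10), (228, 10, -10, 9), (230, 8, -10, 10), (232, 12, -10, -1), (234, 11, -10, -4), (236, 11, -9, -7), (238, 12, -9, -9), (240, 11, -9, -12), (242, 11, -9, -14)]
309 [(222, 13, -7, 11), (224, 12, -7, 12), (226, 10, -7, 11), (228, 8, -7, 13), (230, 6, -7, 15), (232, 11, -7, 0), (234, 11, -7, -3), (236, 11, -6, -6), (238, 11, -6, -8), (240, 11, -6, -11), (242, 10, -6, -12)]
331 [(222, 13, 7, 11), (224, 11, 7, 14), (226, 10, 7, 12), (228, 8, 7, 14), (230, 6, 8, 15), (232, 11, 7, 0), (234, 11, 7, -3), (236, 12, 7, -7), (238, 11, 6, -9), (240, 11, 6, -12), (242, 11, 6, -14)]
[-0.289  0.502 -0.388 -0.    -0.682  0.318]
clock: 6.35
ee_pos: [0.4695, -0.3063, 0.0231]
tool_rot: [2.253, -2.19, -0.0]
contact_force: [0.2, 0.3, -0.8]
opening: 0.0414
grip_force: 0.0
```

Depth puts the finger ends at tool z ≈ +1 mm, not +22 mm, about 8 mm above the grips (tool z ≈ 9–10 mm). I lower further with the fingers open, in small steps, watching the contact force.

```bash
python3 -m crank '[[[0,0,0],[0,0,0],8.7],[[0,0,0],[0,0,0],8.7],[[0,0,0],[0,0,0],8.7],[[0,0,0],[0,0,0],8.7],[[0,0,0],[0,0,0],8.7],[[0,0,0.2],[0,0,0],8.7],[[0,0,0],[0,0,0],8.7]]'; python3 -m crank '[[[0,0,0.3],[0,0,0],8.7],[[0,0,0],[0,0,0],8.7]]'
```

```text
clock: 7.05
ee_pos: [0.4693, -0.3062, 0.0208]
tool_rot: [2.253, -2.19, -0.001]
contact_force: [-1.4, 0.3, 0.8]
opening: 0.0862
grip_force: 0.0
clock: 7.25
ee_pos: [0.4692, -0.3062, 0.0176]
tool_rot: [2.252, -2.189, -0.001]
contact_force: [0.0, -0.2, 0.4]
opening: 0.0868
grip_force: 0.0
```

No contact at 0.0176, where the quoted tip length would already be 4 mm below the bench. The depth reading holds, so I keep going.

```bash
python3 -m crank '[[[0,0,0.4],[0,0,0],8.7],[[0,0,0],[0,0,0],8.7],[[0,0,0.3],[0,0,0],8.7],[[0,0,0],[0,0,0],8.7]]'; python3 -m crank '[[[0,0,0.2],[0,0,0],8.7],[[0,0,0],[0,0,0],8.7],[[0,0,0.2],[0,0,0],8.7],[[0,0,0],[0,0,0],8.7]]'; python3 - <<'E'
from h import *
p,d=manip.read_camera("wrist");H=manip.camera_params("wrist")["hand_eye"];K=manip.camera_params("wrist")["K"]
v,u=np.mgrid[0:400,0:640];X=np.stack([(u-K[0,2])/K[0,0]*d,(v-K[1,2])/K[1,1]*d,d,np.ones_like(d)],-1);Q=X@H.T
for a in (235,245,392,400): print(a,[(b,*(Q[b,a,:3]*1000).round(0).astype(int).tolist()) for b in range(220,244,3)])
E
```

```text
clock: 7.65
ee_pos: [0.4692, -0.3062, 0.0107]
tool_rot: [2.253, -2.189, -0.001]
contact_force: [0.3, -0.3, 1.0]
opening: 0.0867
grip_force: 0.0
clock: 8.05
ee_pos: [0.4694, -0.3063, 0.0069]
tool_rot: [2.253, -2.19, -0.001]
contact_force: [-0.1, -0.4, 0.5]
opening: 0.087
grip_force: 0.0
235 [(220, 17, -53, 5), (223, 14, -54, 7), (226, 13, -54, 6), (229, 10, -54, 7), (232, 11, -52, -1), (235, 12, -50, -6), (238, 12, -49, -10), (241, 10, -49, -10)]
245 [(220, 17, -47, 6), (223, 14, -47, 7), (226, 12, -47, 6), (229, 10, -48, 6), (232, 8, -48, 6), (235, 10, -46, -1), (238, 10, -44, -6), (241, 8, -44, -7)]
392 [(220, 17, 45, 6), (223, 15, 45, 6), (226, 13, 46, 6), (229, 10, 46, 6), (232, 9, 46, 6), (235, 9, 44, -1), (238, 10, 43, -6), (241, 8, 43, -7)]
400 [(220, 16, 50, 7), (223, 14, 51, 7), (226, 12, 51, 7), (229, 10, 51, 7), (232, 11, 49, -1), (235, 11, 48, -5), (238, 10, 47, -7), (241, 10, 46, -11)]
```

```bash
python3 -m crank '[[[0,0,0.15],[0,0,0],8.7],[[0,0,0],[0,0,0],6],[[0,0,0],[0,0,0],4],[[0,0,0],[0,0,0],2],[[0,0,0],[0,0,0],2],[[0,0,0],[0,0,0],2],[[0,0,0],[0,0,0],2],[[0,0,0],[0,0,0],2],[[0,0,0],[0,0,0],2]]' 40; python3 -m crank '[[[0,0,0],[0,0,0],2],[[0,0,0],[0,0,0],2]]'
```

```text
clock: 9.0
ee_pos: [0.4693, -0.3062, 0.0056]
tool_rot: [2.253, -2.189, -0.001]
contact_force: [-1.0, 1.1, 0.6]
opening: 0.0444
grip_force: 39.1
clock: 9.2
ee_pos: [0.4694, -0.3063, 0.0056]
tool_rot: [2.253, -2.189, -0.0]
contact_force: [-0.2, 1.5, 1.2]
opening: 0.0443
grip_force: 39.1
```

Grip is good: 44.3 mm at 39 N, matching the stated width. Now I work out the pocket pose from the top image.

```bash
python3 -m crank '[[[0,0,-1],[0,0,0],2],[[0,0,-3],[0,0,0],2],[[0,0,-4],[0,0,0],2],[[0,0,-3],[0,0,0],2],[[0,0,0],[0,0,0],2]]'; python3 - <<'E'
from h import *
p=cv2.imread("pics/top0.png");K,T=pose("top")
hs=cv2.cvtColor(p,cv2.COLOR_BGR2HSV);m=(hs[...,2]<130).astype(np.uint8);m=cv2.morphologyEx(m,cv2.MORPH_OPEN,np.ones((3,3)))
m[:,:262]=0;m[:,356:]=0;m[:136]=0;m[212:]=0
c=max(cv2.findContours(m,cv2.RETR_EXTERNAL,cv2.CHAIN_APPROX_NONE)[0],key=cv2.contourArea)
W=cast(K,T,c[:,0],.027)[:,:2]
(cx,cy),(w,h),a=cv2.minAreaRect((W*1000).astype(np.float32));print("foam",cx,cy,w,h,a)
b=cv2.boxPoints(((cx,cy),(w,h),a));e=max([b[1]-b[0],b[2]-b[1]],key=np.linalg.norm)
if e[1]<0:e=-e
ey=e/np.linalg.norm(e);ex=np.array([ey[1],-ey[0]])
print("ey",ey,"pocket",np.array([cx,cy])-32*ex,"nose",np.array([cx,cy])-32*ex-93*ey)
s=manip.get_state();print(s["ee_pos"],R.from_rotvec(s["tool_rot"]).as_matrix().round(4).tolist())
E
```

```text
clock: 9.7
ee_pos: [0.4728, -0.3077, 0.1212]
tool_rot: [-2.251, 2.185, -0.017]
contact_force: [1.1, -0.4, -0.7]
opening: 0.044
grip_force: 39.1
foam 652.0562744140625 -3.8671875 223.5272674560547 188.8472900390625 85.96701049804688
ey [0.07033068 0.9975237 ] pocket [620.13551521  -1.61660576] nose [613.59476185 -94.38631248]
[ 0.47278314 -0.30773994  0.1212221 ] [[0.0295, -0.9995, 0.0107], [-0.9996, -0.0295, -0.0046], [0.0049, -0.0105, -0.9999]]
```

```bash
python3 -m crank '[[[-4.3,-1.1,0],[0,0,0],2],[[-4.3,-1.1,0],[0,0,0],2],[[-4.3,-1.1,0],[0,0,0],2],[[-4.3,-1.1,0],[0,0,0],2],[[-4.3,-1.1,0],[0,0,0],2],[[-4.3,-1.1,0],[0,0,0],2],[[-4.3,-1.0,0],[0,0,0],2],[[-4.2,-1.0,0],[0,0,0.098],2],[[0,0,0],[0,0,0],2],[[0,0,0],[0,0,0],2]]'; python3 - <<'E'
from h import *
s=manip.get_state();print(s["ee_pos"],R.from_rotvec(s["tool_rot"]).as_matrix().round(4).tolist())
K,T=pose("wrist");p,d=manip.read_camera("wrist");cv2.imwrite("pics/w2.png",p);np.savez("w2.npz",K=K,T=T,d=d,p=p)
E
```

```text
clock: 10.7
ee_pos: [0.5451, 0.0398, 0.1149]
tool_rot: [2.145, -2.294, -0.001]
contact_force: [-0.4, -0.8, -0.9]
opening: 0.0445
grip_force: 39.1
[0.54513887 0.03984498 0.11492108] [[-0.0672, -0.9977, -0.0016], [-0.9977, 0.0672, -0.0003], [0.0004, 0.0015, -1.0]]
```

View pics/w2.png

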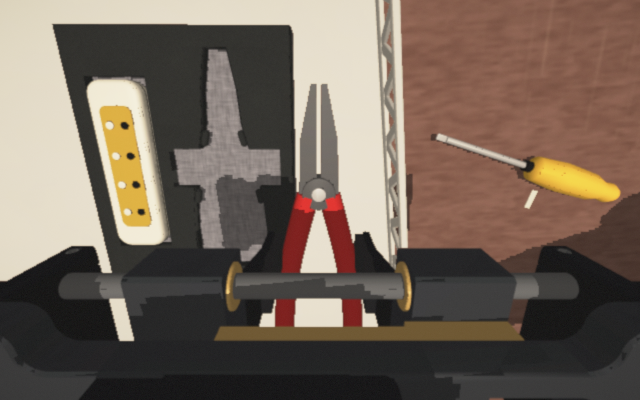

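The wrist view shows the pocket's nose at (216,48) and the notch cross from (172,149) to (281,185). The held pliers have their tip at (318,84) and pivot at (318,195).

```bash
python3 - <<'E'
from h import *
z=np.load("w2.npz");K,T,p=z["K"],z["T"],z["p"]
g=cv2.cvtColor(p,cv2.COLOR_BGR2GRAY);hs=cv2.cvtColor(p,cv2.COLOR_BGR2HSV)
print("foam",g[120,270],"floor",g[100,217],g[165,190],"shade",g[200,245])
m=((g>70)&(g<190)).astype(np.uint8);m[:,:165]=0;m[:,285:]=0;m[:40]=0;m[250:]=0
m=cv2.morphologyEx(m,cv2.MORPH_OPEN,np.ones((3,3)))
n,l,st,c=cv2.connectedComponentsWithStats(m);i=l[100,217];m=l==i;print(st[i])
def row(v):
    u=np.nonzero(m[v])[0];return u.min()-.5,u.max()+.5
def col(u):
    v=np.nonzero(m[:,u])[0];return v.min()-.5,v.max()+.5
f,t=.017,.027
# notch sides
L=np.array([cast(K,T,(row(v)[0],v),f)[0] for v in range(156,172,3)]);Rr=np.array([cast(K,T,(row(v)[1],v),t)[0] for v in range(156,172,3)])
print("L",L.mean(0),"R",Rr.mean(0),"width",np.linalg.norm(L.mean(0)-Rr.mean(0)))
U=np.array([cast(K,T,(u,col(u)[0]),t)[0] for u in (176,180,184,188,265,270,275)]);D=np.array([cast(K,T,(u,col(u)[1]),f)[0] for u in (178,182,186,190,194)])
print("U",U.round(4)[:, :2].tolist(),"D",D.round(4)[:,:2].tolist())
# jaw taper midline
J=[]
for v in range(60,135,5):
    a,b=row(v);A=cast(K,T,(a,v),f)[0];B=cast(K,T,(b,v),t)[0];J.append(np.r_[(A+B)[:2]/2,np.linalg.norm(A-B)])
J=np.array(J);k=np.polyfit(J[:,1],J[:,0],1);print("axis",k,"res",(J[:,0]-np.polyval(k,J[:,1])).round(4),"w",J[:,2].round(4))
print("nose px",np.nonzero(m.any(1))[0][0],cast(K,T,(216,np.nonzero(m.any(1))[0][0]-.5),f))
# held pliers
h=.1158
jw=((hs[...,1]<60)&(g>40)&(g<150));P=[]
for v in range(90,170,5):
    u=np.nonzero(jw[v,297:342])[0]+297;P.append(cast(K,T,((u.min()+u.max())/2,v),h+.006)[0][:2])
P=np.array(P);kp=np.polyfit(P[:,1],P[:,0],1);print("pliers axis",kp,"res",(P[:,0]-np.polyval(kp,P[:,1])).round(4))
nose=cast(K,T,(318.3,84),h)[0];print("nose",nose,"piv",cast(K,T,(318.5,194.5),h+.0065))
d=np.array([kp[0],1]);d/=np.linalg.norm(d);print("pl centre",nose[:2]+.093*d)
E
```

```text
foam 52 floor 143 140 shade 77
[  174    49   107   201 10559]
L [ 0.67381788 -0.0045025   0.017     ] R [5.76884972e-01 1.55571466e-04 2.70000000e-02] width 0.09755863444628758
U [[0.6654, -0.0198], [0.6619, -0.0195], [0.6587, -0.0184], [0.6552, -0.0182], [0.5887, -0.0138], [0.5844, -0.0135], [0.5801, -0.0132]] D [[0.6755, 0.0133], [0.6722, 0.0154], [0.6684, 0.0157], [0.6647, 0.0159], [0.661, 0.0162]]
axis [0.07335476 0.62549596] res [-0.      0.0003 -0.0001 -0.0001 -0.0002  0.0002 -0.0002  0.0002  0.0001
 -0.0004  0.     -0.     -0.0001 -0.0001  0.0003] w [0.0226 0.0241 0.0257 0.0265 0.0274 0.029  0.0291 0.0308 0.0317 0.0318
 0.032  0.0329 0.0339 0.0348 0.0333]
nose px 49 [[ 0.62067444 -0.0957688   0.017     ]]
pliers axis [0.06996273 0.54356211] res [-0.     -0.     -0.0001 -0.0001 -0.0001 -0.0001 -0.0001  0.0002  0.0002
  0.0002  0.0001  0.0001  0.0001 -0.0002 -0.0002 -0.0002]
nose [ 0.53976425 -0.05539669  0.1158    ] piv [[0.5435236  0.00271043 0.1223    ]]
pl centre [0.54625492 0.03737653]
```

```bash
python3 -m crank '[[[1.1,-2.7,0],[0,0,0.003],2],[[1.1,-2.7,0],[0,0,0],2],[[1.0,-2.76,0],[0,0,0],2],[[0,0,2.5],[0,0,0],2],[[0,0,2.5],[0,0,0],2],[[0,0,2],[0,0,0],2],[[0,0,0],[0,0,0],2],[[0,0,0],[0,0,0],2],[[0,0,0],[0,0,0],2]]'; python3 - <<'E'
from h import *
s=manip.get_state();print(s["ee_pos"],R.from_rotvec(s["tool_rot"]).as_matrix().round(4).tolist())
K,T=pose("wrist");p,d=manip.read_camera("wrist");cv2.imwrite("pics/w3.png",cv2.resize(p[60:260,160:480],(800,500),interpolation=cv2.INTER_CUBIC));np.savez("w3.npz",K=K,T=T,d=d,p=p)
E
```

```text
clock: 11.65
ee_pos: [0.6257, 0.0007, 0.0471]
tool_rot: [-2.138, 2.3, -0.002]
contact_force: [0.2, 0.9, -0.8]
opening: 0.0441
grip_force: 39.1
[0.6257198  0.00070737 0.04707361] [[-0.0729, -0.9973, 0.0026], [-0.9973, 0.0729, 0.0003], [-0.0005, -0.0025, -1.0]]
```

View pics/w3.png

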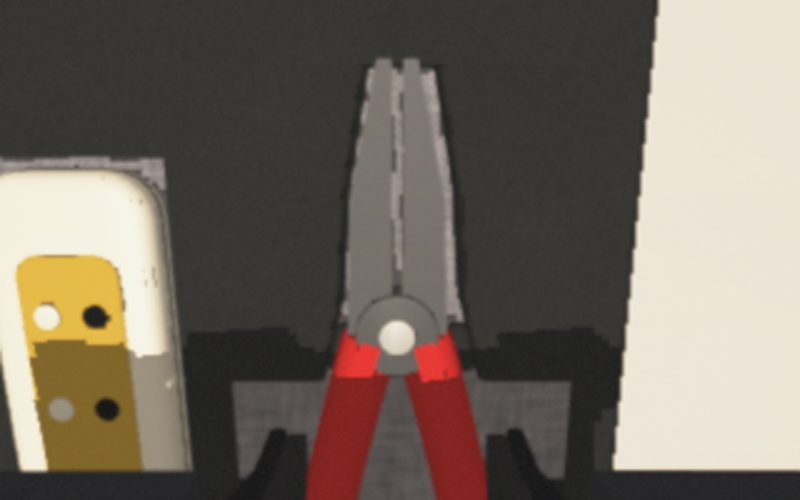

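The crop shows the jaws (tip at (397,60)) lying over the pocket's narrow part, with a light floor edge on both sides (about (352,150) and (447,150)). The notch spans (233,380) to (570,380). Next I measure the remaining offset.

```bash
python3 - <<'E'
from h import *
z=np.load("w3.npz");K,T,p=z["K"],z["T"],z["p"]
g=cv2.cvtColor(p,cv2.COLOR_BGR2GRAY).astype(int)
h=manip.get_state()["ee_pos"][2]+.001
for v in (100,130,160): print(v,g[v,290:352].tolist())
print("tip col",g[80:95,312].tolist(),g[80:95,334].tolist(),g[80:95,309].tolist())
nose=cast(K,T,(319,83.5),h)[0];pn=cast(K,T,(319,86.5),.017)[0];print(nose,pn)
print("notch L,R", cast(K,T,[(160+233/2.5,225),(160+570/2.5,225)],.017), "top", cast(K,T,(375,60+380/2.5),.027), cast(K,T,(375,60+380/2.5),.025),"piv",cast(K,T,(318.6,195),h+.0065))
E
```

```text
100 [55, 56, 54, 54, 54, 52, 54, 55, 55, 54, 54, 53, 46, 42, 45, 78, 107, 114, 119, 120, 120, 120, 121, 121, 120, 122, 131, 147, 145, 126, 94, 108, 121, 122, 122, 123, 122, 122, 123, 125, 133, 142, 150, 155, 144, 108, 50, 43, 47, 54, 55, 54, 55, 55, 55, 55, 54, 54, 54, 53, 54, 55]
130 [56, 56, 55, 57, 55, 54, 53, 50, 44, 46, 78, 113, 118, 116, 117, 117, 117, 119, 118, 117, 117, 116, 117, 117, 117, 119, 130, 146, 146, 143, 134, 116, 118, 120, 118, 119, 118, 117, 118, 118, 118, 119, 118, 118, 120, 126, 139, 144, 144, 121, 62, 39, 43, 50, 54, 58, 57, 54, 56, 56, 55, 56]
160 [54, 54, 54, 54, 51, 37, 35, 40, 72, 106, 114, 116, 116, 115, 117, 116, 115, 115, 115, 115, 115, 115, 115, 115, 116, 114, 108, 115, 139, 142, 130, 106, 115, 115, 115, 114, 115, 114, 115, 114, 114, 115, 116, 115, 116, 114, 116, 125, 144, 157, 154, 126, 69, 39, 39, 42, 45, 54, 53, 55, 56, 56]
tip col [52, 54, 64, 91, 118, 121, 122, 122, 122, 122, 122, 123, 122, 122, 123] [54, 56, 54, 55, 53, 50, 37, 40, 50, 65, 77, 86, 88, 95, 110] [54, 55, 56, 59, 63, 67, 79, 107, 136, 130, 129, 129, 128, 124, 123]
[ 0.61942336 -0.09468331  0.04822245] [ 0.61941308 -0.09547517  0.017     ]
notch L,R [[ 0.67348051 -0.00584684  0.017     ]
 [ 0.57646118  0.00101085  0.017     ]] top [[ 0.58746863 -0.0133916   0.027     ]] [[ 0.58710868 -0.0126383   0.025     ]] piv [[ 0.62382471 -0.03620771  0.05472245]]
```

Offset: the pliers need about 1.5 mm towards the grips and 1–1.5 mm in tool +y, and the angle is fine. I correct that and descend gently, watching the force.

```bash
python3 -m crank '[[[-0.15,0.12,0.5],[0,0,0],2],[[0,0,0.5],[0,0,0],2],[[0,0,0.3],[0,0,0],2],[[0,0,0],[0,0,0],2],[[0,0,0],[0,0,0],2]]'; python3 - <<'E'
from h import *
K,T=pose("wrist");p,d=manip.read_camera("wrist");g=cv2.cvtColor(p,cv2.COLOR_BGR2GRAY).astype(int)
np.savez("w4.npz",K=K,T=T,p=p)
for v in (100,130,160): print(v,g[v,290:352].tolist())
cv2.imwrite("pics/w4.png",cv2.resize(p[60:260,160:480],(800,500),interpolation=cv2.INTER_CUBIC))
E
```

```text
clock: 12.2
ee_pos: [0.6237, 0.0029, 0.0324]
tool_rot: [2.14, -2.3, -0.0]
contact_force: [-0.3, 0.4, -0.7]
opening: 0.0443
grip_force: 39.1
100 [55, 54, 53, 55, 53, 51, 48, 44, 44, 80, 126, 148, 150, 144, 144, 147, 146, 134, 122, 120, 120, 120, 119, 120, 120, 123, 131, 148, 153, 139, 103, 111, 121, 123, 122, 123, 122, 121, 122, 125, 142, 157, 152, 128, 64, 40, 42, 46, 51, 55, 56, 54, 56, 56, 56, 55, 53, 52, 54, 55, 54, 56]
130 [53, 48, 46, 42, 47, 92, 134, 145, 159, 165, 159, 144, 120, 117, 116, 117, 117, 117, 117, 117, 118, 117, 118, 118, 118, 116, 106, 91, 121, 155, 145, 119, 118, 118, 118, 119, 120, 119, 120, 119, 118, 119, 119, 118, 120, 124, 136, 139, 115, 55, 38, 45, 51, 56, 57, 57, 57, 55, 56, 56, 56, 54]
160 [38, 40, 39, 59, 92, 120, 140, 142, 144, 131, 116, 115, 115, 115, 115, 115, 115, 115, 115, 115, 115, 115, 114, 116, 115, 115, 107, 117, 145, 141, 123, 105, 114, 115, 115, 116, 115, 115, 116, 114, 115, 116, 115, 115, 116, 115, 116, 124, 136, 125, 75, 40, 37, 45, 50, 55, 55, 54, 55, 56, 56, 55]
```

View pics/w4.png

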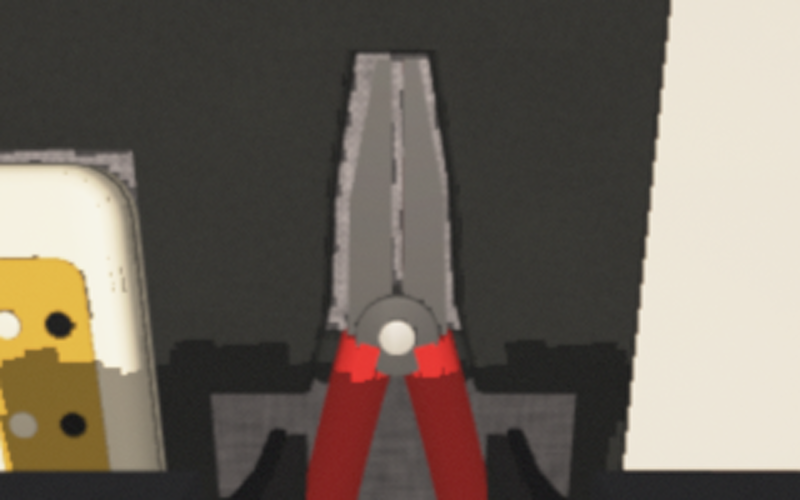

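Now the pliers sit about 1 mm too far in tool +y (floor margins of 7 px left and 3 px right in row 130). There is about 3 mm of clearance at the tip, as wanted. I shift back 0.9 mm and press in.

```bash
python3 -m crank '[[[0,-0.09,0],[0,0,0],2],[[0,0,0.2],[0,0,0],2],[[0,0,0.2],[0,0,0],2],[[0,0,0],[0,0,0],2]]'; python3 -m crank '[[[0,0,0.1],[0,0,0],2],[[0,0,0.1],[0,0,0],2],[[0,0,0.1],[0,0,0],2],[[0,0,0],[0,0,0],2]]'
```

```text
clock: 12.65
ee_pos: [0.6247, 0.0028, 0.0284]
tool_rot: [-2.139, 2.3, -0.0]
contact_force: [-0.3, -0.3, -0.4]
opening: 0.044
grip_force: 39.1
clock: 13.05
ee_pos: [0.6249, 0.0029, 0.0258]
tool_rot: [-2.139, 2.3, -0.0]
contact_force: [-0.2, 1.0, 1.6]
opening: 0.0444
grip_force: 39.0
```

```bash
python3 -m crank '[[[0,0,0.1],[0,0,0],2],[[0,0,0.1],[0,0,0],2],[[0,0,0.1],[0,0,0],2],[[0,0,0],[0,0,0],2]]'; python3 -m crank '[[[0,0,0.1],[0,0,0],2],[[0,0,0],[0,0,0],2]]'
```

```text
clock: 13.45
ee_pos: [0.6248, 0.0028, 0.0226]
tool_rot: [-2.139, 2.3, -0.0]
contact_force: [0.0, 0.7, 2.5]
opening: 0.0442
grip_force: 39.0
clock: 13.65
ee_pos: [0.6248, 0.0028, 0.0225]
tool_rot: [-2.14, 2.3, -0.001]
contact_force: [-1.4, 1.0, 7.5]
opening: 0.0442
grip_force: 39.0
```

It stopped at 0.0225, the predicted floor height, with the force rising. I press a little more and see if it moves.

```bash
python3 -m crank '[[[0,0,0.15],[0,0,0],2],[[0,0,0],[0,0,0],2]]'; python3 -m crank '[[[0,0,0.15],[0,0,0],2],[[0,0,0],[0,0,0],2]]'
```

```text
clock: 13.85
ee_pos: [0.6248, 0.0028, 0.0224]
tool_rot: [-2.14, 2.299, -0.001]
contact_force: [-4.7, 2.7, 14.1]
opening: 0.0444
grip_force: 39.0
clock: 14.05
ee_pos: [0.6249, 0.0028, 0.0223]
tool_rot: [-2.141, 2.299, -0.002]
contact_force: [-6.5, 1.5, 19.8]
opening: 0.0444
grip_force: 39.0
```

The pliers are firmly on the floor (20 N, no travel). I ease off, open slightly inside the notch and draw up.

```bash
python3 -m crank '[[[0,0,-0.3],[0,0,0],2],[[0,0,0],[0,0,0],5.8],[[0,0,0],[0,0,0],5.8],[[0,0,0],[0,0,0],5.8],[[0,0,0],[0,0,0],5.8],[[0,0,0],[0,0,0],5.8]]'; python3 -m crank '[[[0,0,-0.5],[0,0,0],5.8],[[0,0,-1],[0,0,0],5.8],[[0,0,-2],[0,0,0],5.8],[[0,0,-3],[0,0,0],5.8],[[0,0,-3],[0,0,0],5.8],[[0,0,0],[0,0,0],5.8],[[0,0,0],[0,0,0],5.8]]'; python3 - <<'E'
from h import *
K,T=pose("wrist");p,d=manip.read_camera("wrist");np.savez("w5.npz",K=K,T=T,p=p,d=d)
cv2.imwrite("pics/w5.png",cv2.resize(p[60:260,160:480],(800,500),interpolation=cv2.INTER_CUBIC))
E
```

```text
clock: 14.65
ee_pos: [0.6243, 0.0026, 0.0209]
tool_rot: [2.139, -2.3, -0.001]
contact_force: [-0.8, -0.0, 0.5]
opening: 0.0578
grip_force: 0.0
clock: 15.35
ee_pos: [0.625, 0.003, 0.1182]
tool_rot: [-2.137, 2.299, -0.002]
contact_force: [0.2, -0.7, -1.3]
opening: 0.0583
grip_force: 0.0
```

View pics/w5.png

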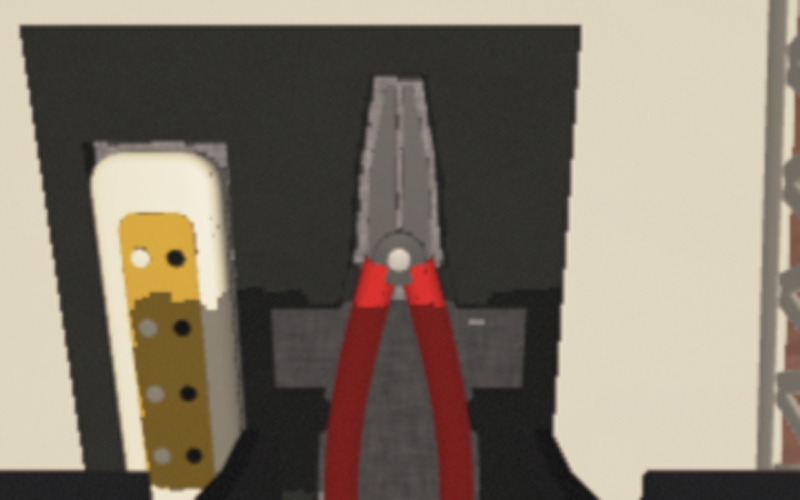

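The crop shows the pliers in the pocket with jaws in the narrow end (tip about (398,80), even floor margins) and the fingers clear. I check height and flatness by depth.

```bash
python3 - <<'E'
from h import *
z=np.load("w5.npz");K,T,p,d=z["K"],z["T"],z["p"],z["d"]
v,u=np.mgrid[0:400,0:640];X=np.stack([(u-K[0,2])/K[0,0]*d,(v-K[1,2])/K[1,1]*d,d,np.ones_like(d)],-1);W=X@T.T
def zz(cx,cy,r=1):
    a,b=int(160+cx/2.5),int(60+cy/2.5);return W[b-r:b+r+1,a-r:a+r+1,:3].reshape(-1,3).mean(0).round(4)
for n,c in dict(foamtop=(300,120),foam2=(500,200),jawtipL=(386,105),jawL=(380,190),jawR=(420,190),gripL=(362,340),gripR=(436,340),gripL2=(342,450),gripR2=(458,450),floor=(400,380),notch=(500,350)).items():print(n,zz(*c))
E
```

```text
foamtop [ 0.6524 -0.0831  0.0273]
foam2 [ 0.5862 -0.0518  0.0276]
jawtipL [ 0.6236 -0.0858  0.028 ]
jawL [ 0.6274 -0.0582  0.0281]
jawR [ 0.6137 -0.0573  0.0284]
gripL [ 0.6388 -0.0057  0.0308]
gripR [ 0.6116 -0.0037  0.0305]
gripL2 [0.6502 0.0376 0.0304]
gripR2 [0.6054 0.0408 0.0303]
floor [0.6256 0.0155 0.0176]
notch [0.5865 0.0059 0.0177]
```

Grips are 3 mm proud along their whole length, and the jaws lie the same 2.5 mm lower as they did on the bench. The pliers are flat and home, so I hand in.

```bash
python3 -c "
from station import manip
print(manip.sign_off())"
```

```text
the job is handed in; nothing more can be done
None
```

The pliers are in their pocket, jaws in the narrow end, pressed flat to the floor; the gripper is clear and the job was handed in at about 15 s (no verdict came back).

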